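One true turn on the sanding press

ROBOT

A 6-joint arm with a two-finger parallel gripper is mounted at the origin on the work surface. World frame = base frame: x ahead of the robot, y to its left, z up, the work surface at z = 0. Lengths are in m, angles in rad, forces in N, time in s.
With the tool pointing down it reaches from about 0.375 to 0.9 m from the base axis. Payload 3.1 kg.
Tool frame: the origin (TCP) lies midway between the tips of the shut fingers; the grasp point (between the pads) lies 19 mm behind it; z points along the fingers, y is the line along which they close (so a half turn about z gives the same grasp; the last joint's range is limited). The gripper opens to 87 mm and grips with 3 to 60 N. Pads are 19 mm wide; open, the fingers measure 117 mm over their backs; the gripper's body (75 mm by 190 mm) begins 51 mm behind the grasp point.
Start: joints at [1.167, 0.527, 1.433, -0, 1.181, -0.178], TCP at [0.139, 0.609, 0.185] pointing down, gripper open.
Joint ranges: [-3.08, 3.08], [-0.75, 2.2], [0.22, 2.44], [-1.43, 4.57], [0, 2.65], [-2.85, 2.85]. Speed limits (rad/s): [2.79, 2.79, 3.14, 3.14, 3.14, 3.14].

INTERFACE

Orientations are given as a unit quaternion [x, y, z, w].
In Python, from plant import arm gives the robot as it stands.
- The arm moves only by the shell command python3 -m inch 'ROWS' [FORCE]. ROWS is a JSON object of lists of equal length, an entry for each row: "linear": the shift along the tool's x, y, z in mm, a list of three; "spin": the turn about the tool's z in degrees; "gripper": the opening in per cent of the stroke, from 0 (shut) to 100 (fully open). In form: {"linear": [[x, y, z], ...], "spin": [spin, ...], "gripper": [gripper, ...]}. A call has 1 to 20 rows; each row is the pose to reach, as a shift and turn from the pose commanded when the call began, along the tool's axes at that moment; what a row does not reach only later rows make up. A row lasts 1/10 s, in which the tool goes at most 50 mm and 8.59 degrees, less where a joint would pass 70% of its speed; a pose out of reach is approached as far as the arm can. A call with a gripper value outside its range is refused whole. The fingers move at their own pace and stop on an object; FORCE is the grip in N (left out, the last holds). Time passes only in rows, so rows that repeat a pose let the fingers close. It gives the time, the measured TCP pose, the force, the opening and the grip force at its end, in the units of the state.
- arm.get_state(): the state, without advancing time (a new reading comes with each control period).
- arm.capture(name): name is "side" or "top"; returns the picture (400x640x3 uint8, blue, green, red); there is no depth.
- arm.camera_info(name): a dict with "fx", "fy", "cx", "cy" (pixels), "rvec" (rotation vector, rad) and "tvec" (3), from world to camera coordinates, as OpenCV has them. Camera axes: x right, y down, z forward; pixel columns grow to the right and rows downward; lengths in m; the calibration is good to about 2 mm. A picture is of the moment at which its call begins. camera_info takes no time and is no camera call.
- arm.hand_in(): hands the job in; it is judged then, once.
Trained networks look in the newest picture that a camera, given by its name, has taken for a name from the list of things; names that differ only in an ending like _2 or _b are one class to them, and where a whole thing is asked for, a point or a joint stands for the part that bears it (a point fixed in the world has none). Each returns a list of dicts, best first, with "conf" (0 to 1); they miss things now and then, are a little off and sometimes report something else, mostly with a low value. They report only what shows in the picture. A call takes as long as a camera call. They do not tell look-alikes from the thing itself.
- arm.silhouettes(camera, thing): "region" (400x640 bool, what is visible of it) and "rect" ([left, top, right, bottom] in pixels, round what is visible of it).
The state is a dict: "time": time; "joint_positions": joint angles; "qd": joint speeds; "effort": joint torques, N m; "tcp_pos": TCP position; "ee_rot": TCP orientation; "contact_force": force on the tool from outside, world axes, zero at the start; "wrist_torque": the same for the moment, N m; "width": finger opening in m; "grip_force": force on a finger pad.
Only numpy, scipy, OpenCV 4.12 (cv2) and the standard library are available. Lean on these libraries where they do the work, as an engineer would, in place of code of your own. Each camera call takes 0.05 s, during which the arm holds its last target. There are 200 camera calls.

TASK

Pull the locking pin out of the sanding press and stand it in the hole of the wooden parking block. Then wind the handwheel clockwise (seen from above) by its wooden handle: feel for the point where the slack is used up and the screw begins to move, and from there give it one full turn, no more and no less, so that the shoe comes down one thread. Work gently, keeping the push or pull on the wheel under about 25 N at all times, let go of the handle at the end, and leave the other things on the bench undisturbed.

Things in the scene. Friction and masses are not known exactly. Their poses are not given: they have to be found in the camera images.
- press: grey bench sanding press, bolted down: bed 130 x 150 mm, 18 mm thick, four steel columns, a crosshead plate 125 x 140 mm with its top 125 mm above the bench, the handwheel above it. Origin: centre of the bed's underside, on the upright screw axis; z up; the locking pin's hole is 36 mm from that axis in this frame's -x direction.
- wheel_centre (a point): centre of the dark steel handwheel, on the upright screw axis, in the rim's plane, 150 mm above the bench; does not turn. Rim: mean radius 62 mm, 12 mm bar; hub 26 mm across, 13 mm above the rim plane; one cross-bar (two spokes, 9 mm) at right angles to the handle's direction. With the pin in, a spoke strikes it before the slack is used up.
- handle_mid (a point): middle of the upright wooden handle on the rim, 62 mm from the screw axis: 21 mm across, 48 mm tall, spins freely on its own pivot, so a grip from above can be carried round the circle without turning. This point is 33 mm above the rim plane (183 mm above the bench). Starts opposite the pin, up to about 65 degrees either way.
- shoe (a point): centre of the wooden shoe (80 x 90 x 22 mm) under the crosshead, 95 mm below wheel_centre at the start. The screw lowers it 1 mm per clockwise turn. The wheel is loose on the screw: clockwise it first runs free (about 1 N at the handle) for an unknown 0.7 to 2.7 rad (it differs each time), then the screw turns with it (a steady 8 to 12 N along the handle's path). It stays where it is left.
- pin_grip (a point): middle of the locking pin's black knob (24 mm across, 32 mm tall), 79 mm above the foot of the pin; z up along the pin. Below the knob a steel shank, 10 mm thick and 63 mm long. At the start it stands upright, 15 mm deep in a 12 mm hole in the crosshead, between the spokes; draw it straight up 60 mm or more to clear the rim.
- pin_foot (a point): the foot of the locking pin's shank, on its axis.
- park_hole (a point): centre of the mouth of the hole in the parking block, a fixed block of wood 70 x 70 mm and 45 mm tall, its top level; the round upright hole is 18 to 19 mm wide and 35 mm deep. Origin in the plane of the block's top, 45 mm above the bench.
- glue: bystander: glue bottle 56 mm across, 130 mm tall; origin at the centre of its underside.
- mug: bystander: mug 80 mm across, 90 mm tall; origin at the centre of its underside.
- offcut: bystander: dark wood offcut 70 x 50 x 30 mm; origin at the centre of its underside.
- wax_tin: bystander: wax tin 70 mm across, 35 mm tall; origin at the centre of its underside.
- strip: bystander: pale wood strip 260 x 45 x 12 mm; origin at the centre of its underside.
- spindle (a point): the wheel's actual centre on its spindle, which gives a little sideways in its bearing: it lies on wheel_centre when nothing pushes the wheel, and moves off by 1 mm for every 20 N of sideways force on wheel or handle, in any direction. More than 1.5 mm (30 N) strains it.
- pin: the locking pin as a whole; origin at the centre of its foot (see pin_grip).
- mallet: bystander: hammer lying on the bench; origin under its middle.
- screwdriver: bystander: screwdriver lying on the bench; origin under its middle.
There are look-alikes about, which are no part of the job. What is shaped like the part that bears park_hole but green or pink is not meant. What is shaped like the press but turquoise is not meant.

How it is judged:
On the way, in this order (a step that is already met when the one before it is completed fails the run):
1. the locking pin stands in the parking block, let go (horizontal distance between pin_foot and park_hole below 0.009 m and z of pin_foot in the frame of park_hole below -0.025 m and angle between pin_grip's own z axis and vertical below 0.35 rad and contact force between the fingers and pin below 0.1 N), for 0.2 s.
2. the slack is used up and the screw has begun to lower the shoe (z of shoe in the frame of wheel_centre below -0.09525 m), for 0.2 s.
At the end, for the whole second after the job is handed in: The pin stands in the hole of the parking block (foot at least 25 mm deep, within 9 mm of its centre, tilt under 0.35 rad), at rest; the shoe is one screw turn (1 mm, within a twelfth of a turn either way) below where it started (horizontal distance between pin_foot and park_hole below 0.009 m and z of pin_foot in the frame of park_hole below -0.025 m and angle between pin_grip's own z axis and vertical below 0.35 rad and z of shoe in the frame of wheel_centre between -0.0960833 and -0.0959167 m and linear speed of pin below 0.02 m/s); the robot touches nothing.
It fails at once if a bystander is shifted by more than 20 mm (distance of any of glue, mug, offcut, wax_tin, strip, mallet, screwdriver from where it was at the start of the episode above 0.02 m).
It fails at once if the wheel is strained: pushed or pulled sideways with more than 30 N (horizontal distance between spindle and wheel_centre above 0.0015 m).
It also fails if it takes over 72 s, if anything falls off the work surface, if the arm or the gripper's body presses on something with over 40 N, if the wrist force passes 120 N, or if a joint passes its speed limit or range.

## Working session

There is one attempt and no reset: what is moved stays moved. The work goes in short steps, Python scripts to look and compute and a shell command to move; the robot and the scene stay as the last step left them, time stands still between calls to the robot, and variables do not carry over. Pictures are saved under pics/ and viewed, at most 10 in all, crops included, and the job is handed in when it is done.

```bash
ls; mkdir -p pics; python3 - <<'E'
from plant import arm
import cv2,json
for n in("top","side"):
    cv2.imwrite(f"pics/{n}0.png",arm.capture(n)); print(n,arm.camera_info(n))
s=arm.get_state(); print({k:s[k] for k in("time","tcp_pos","ee_rot","contact_force","width")})
for c in("top","side"):
  for t in("press","pin_grip","park_hole","handle_mid","glue","mug"):
    print(c,t,[(round(d["conf"],2),[int(v) for v in d["rect"]]) for d in arm.silhouettes(c,t)])
E
```

```text
pics
top {'fx': 508.0076996210868, 'fy': 508.0076996210868, 'cx': 320.4592130527945, 'cy': 198.3565784721136, 'rvec': array([ 2.14678036, -2.15892616,  0.12757775]), 'tvec': array([0.00301115, 0.52921991, 1.80477697])}
side {'fx': 519.9868277468499, 'fy': 519.9868277468499, 'cx': 326.19011396710954, 'cy': 196.74035517593796, 'rvec': array([ 2.45007839, -0.26518708,  0.09377394]), 'tvec': array([-0.50252303,  0.15522821,  1.63624138])}
{'time': 0.1, 'tcp_pos': array([0.13900431, 0.60860597, 0.18426493]), 'ee_rot': array([ 1.12169955e-01,  9.93688559e-01, -9.34476672e-04, -2.75483549e-04]), 'contact_force': array([-0.32987188, -0.61686508,  0.33628339]), 'width': 0.0871991575168568}
top press [(0.94, [295, 171, 339, 218]), (0.73, [332, 229, 383, 278]), (0.72, [317, 200, 320, 205])]
top pin_grip []
top park_hole [(0.82, [254, 231, 276, 253]), (0.77, [233, 194, 252, 215]), (0.7, [223, 269, 246, 291])]
top handle_mid []
top glue [(0.55, [381, 141, 398, 159])]
top mug [(0.77, [230, 130, 257, 155]), (0.65, [209, 233, 236, 247])]
side press [(0.75, [246, 208, 302, 290]), (0.65, [308, 159, 358, 230])]
side pin_grip [(0.48, [386, 178, 420, 240]), (0.43, [316, 173, 325, 192]), (0.27, [264, 132, 277, 159])]
side park_hole [(0.79, [222, 154, 245, 171]), (0.65, [297, 143, 318, 166]), (0.65, [266, 164, 285, 190])]
side handle_mid [(0.66, [342, 158, 346, 170]), (0.51, [281, 207, 290, 222])]
side glue [(0.76, [400, 244, 420, 282])]
side mug [(0.81, [355, 126, 380, 158]), (0.56, [316, 173, 324, 191])]
```

```bash
python3 - <<'E'
import cv2
a=cv2.imread("pics/top0.png")[110:310,180:440]; b=cv2.imread("pics/side0.png")[110:310,200:460]
cv2.imwrite("pics/top1.png",cv2.resize(a,(780,600),interpolation=cv2.INTER_CUBIC))
cv2.imwrite("pics/side1.png",cv2.resize(b,(780,600),interpolation=cv2.INTER_CUBIC))
E
```

```text
(no output)
```

View pics/top1.png

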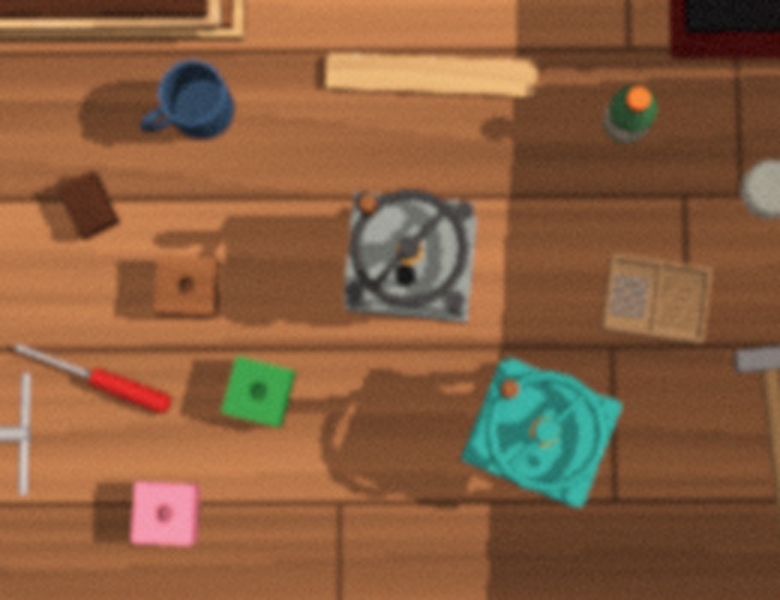

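View pics/side1.png

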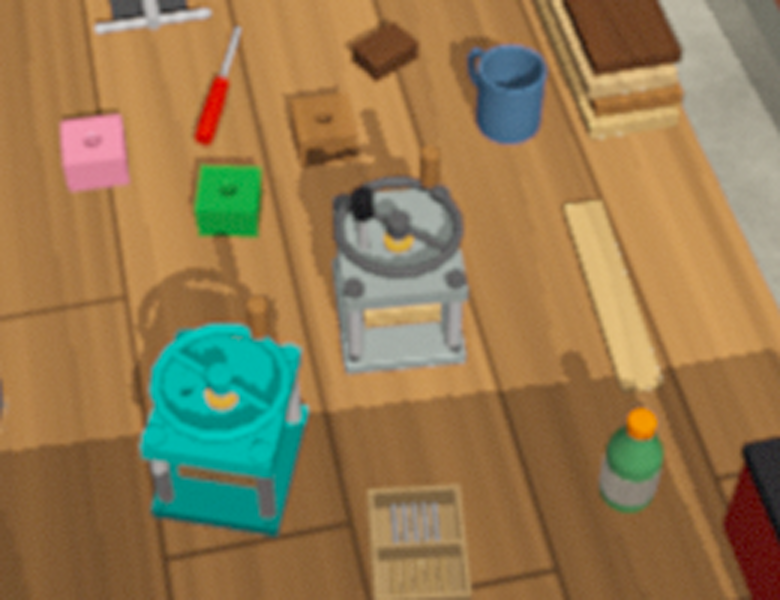

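The top view shows the grey press (wheel centre at about px 317,193), its black knob (315,202) and its handle (303,178). Three blocks could carry park_hole: wooden (242,205), green (266,240) and pink (235,281). The wooden one fits the description. The presses are grey (317,193) and turquoise (358,253), and the grey one fits.

```bash
cat > h.py <<'E'
import numpy as np,cv2
from plant import arm
def cam(n):
    c=arm.camera_info(n); K=np.array([[c["fx"],0,c["cx"]],[0,c["fy"],c["cy"]],[0,0,1.]])
    return K,cv2.Rodrigues(c["rvec"])[0],c["tvec"]
def at(n,px,z):
    K,R,t=cam(n); d=R.T@np.linalg.solve(K,[px[0],px[1],1]); o=-R.T@t
    return o+d*(z-o[2])/d[2]
def proj(n,p):
    K,R,t=cam(n); q=K@(R@np.asarray(p)+t); return q[:2]/q[2]
E
python3 - <<'E'
from h import *
T=lambda x,y:(180+(x+.5)/3-.5,110+(y+.5)/3-.5); S=lambda x,y:(200+(x+.5)/3-.5,110+(y+.5)/3-.5)
np.set_printoptions(precision=4,suppress=True)
print("wheel",at("top",T(411,248),.15),at("side",S(398,226),.15))
print("knobtop",at("top",T(405,274),.205),at("side",S(362,191),.205))
print("handletop",at("top",T(368,202),.207),at("side",S(431,150),.207))
print("hole",at("top",T(186,285),.045),at("side",S(324,118),.045))
print("presscorners top z=.125",[at("top",T(*p),.125)[:2] for p in((350,192),(477,203),(468,321),(346,310))])
print("glue",at("top",T(638,98),.13),"mug",at("top",T(196,100),.09))
img=cv2.imread("pics/top0.png")
c=np.vstack([cv2.resize(img[160:230,220:350],(780,420),interpolation=cv2.INTER_CUBIC)])
cv2.imwrite("pics/c2.png",c)
E
```

```text
wheel [0.5351 0.0119 0.15  ] [0.536  0.0103 0.15  ]
knobtop [0.4989 0.0178 0.205 ] [0.5003 0.0173 0.205 ]
handletop [0.5785 0.0581 0.207 ] [0.58  0.055 0.207]
hole [0.5066 0.2832 0.045 ] [0.5082 0.2781 0.045 ]
presscorners top z=.125 [array([0.6042, 0.0824]), array([ 0.5904, -0.0639]), array([ 0.4542, -0.0523]), array([0.4676, 0.0868])]
glue [ 0.7115 -0.2512  0.13  ] mug [0.7223 0.2672 0.09  ]
```

View pics/c2.png

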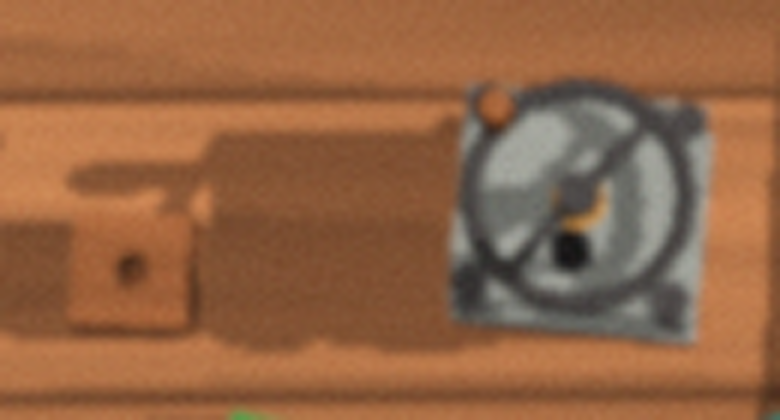

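Crop confirms it: the wooden block's hole is at px (242,205), and the grey press has its knob at (315,202) and handle at (302,178). Knob to axis measures 36.5 mm and handle to axis 63 mm, both as described. Next: move above the pin.

```bash
python3 -m inch '{"linear":[[0,0,-50],[0,0,-100],[-483,-496,-115],[-483,-496,-115],[-483,-496,-115],[-483,-496,-115],[-483,-496,-115],[-483,-496,-115],[-483,-496,-115],[-483,-496,-115],[-483,-496,-115],[-483,-496,-115],[-483,-496,-115],[-483,-496,-115],[-483,-496,-115],[-483,-496,-115],[-483,-496,-115],[-483,-496,-115],[-483,-496,-115],[-483,-496,-115]],"spin":[0,0,0,0,0,0,0,0,0,0,0,0,0,0,0,0,0,0,0,0],"gripper":[100,100,100,100,100,100,100,100,100,100,100,100,100,100,100,100,100,100,100,100]}' 20
```

```text
time: 2.7
tcp_pos: [0.4987, 0.0194, 0.3002]
ee_rot: [0.111, 0.994, 0.0, -0.0]
contact_force: [0.5, 0.0, 0.1]
width: 0.0869
grip_force: 0.0
```

```bash
python3 -m inch '{"linear":[[0,0,30],[0,0,60],[0,0,90],[0,0,110],[0,0,123],[0,0,123],[0,0,123],[0,0,123],[0,0,123],[0,0,123],[0,0,123],[0,0,123],[0,0,123],[0,0,123]],"spin":[0,0,0,0,0,0,0,0,0,0,0,0,0,0],"gripper":[100,100,100,100,100,100,100,50,25,20,15,15,15,15]}' 20; python3 - <<'E'
from h import *
s=arm.get_state();print(s["width"],s["grip_force"],s["contact_force"],s["tcp_pos"])
im=arm.capture("side"); cv2.imwrite("pics/s2.png",cv2.resize(im[100:250,240:420],(720,600),interpolation=cv2.INTER_CUBIC))
E
```

```text
time: 4.1
tcp_pos: [0.4995, 0.018, 0.1771]
ee_rot: [0.112, 0.994, -0.0, -0.0]
contact_force: [-0.2, -0.0, -0.2]
width: 0.0389
grip_force: 0.0
0.0389491688066985 0.0 [-0.2200714  -0.02912697 -0.22069648] [0.49954613 0.01803427 0.17712795]
```

View pics/s2.png

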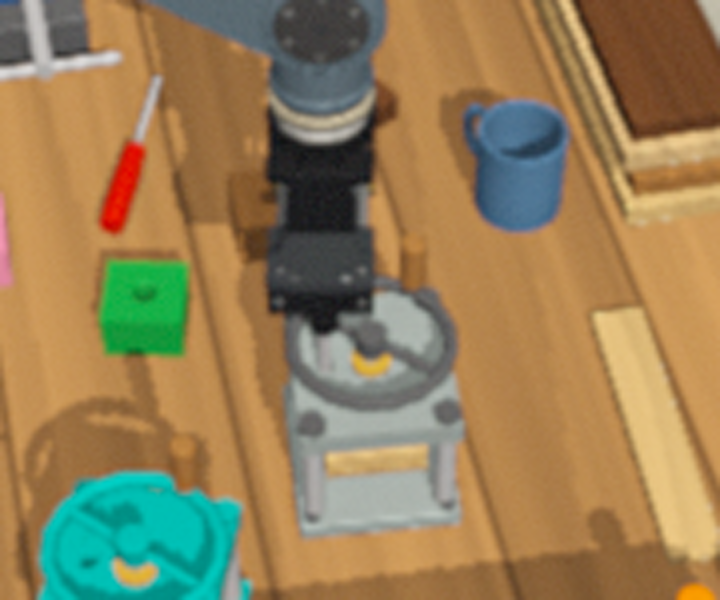

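The gripper straddles the knob (crop px 325,318) and is well centred. Closing.

```bash
python3 -m inch '{"linear":[[0,0,0],[0,0,0],[0,0,0],[0,0,0],[0,0,0],[0,0,0]],"spin":[0,0,0,0,0,0],"gripper":[10,10,10,10,10,10]}' 20
```

```text
time: 4.75
tcp_pos: [0.4996, 0.0181, 0.1772]
ee_rot: [0.112, 0.994, -0.0, -0.0]
contact_force: [-0.7, 0.3, -0.2]
width: 0.0093
grip_force: 0.0
```

```bash
python3 - <<'E'
from h import *
im=arm.capture("side"); im2=arm.capture("top")
print(proj("side",[.5,.0175,.205]),proj("side",[.4995,.018,.177]),proj("top",[.4995,.018,.177]))
cv2.imwrite("pics/s3.png",np.hstack([cv2.resize(im[140:240,290:365],(390,520),interpolation=cv2.INTER_CUBIC),cv2.resize(im2[150:230,280:340],(390,520),interpolation=cv2.INTER_CUBIC)]))
E
```

```text
[320.22277015 173.29208189] [320.10949959 179.32441514] [314.76970078 201.83046419]
```

View pics/s3.png

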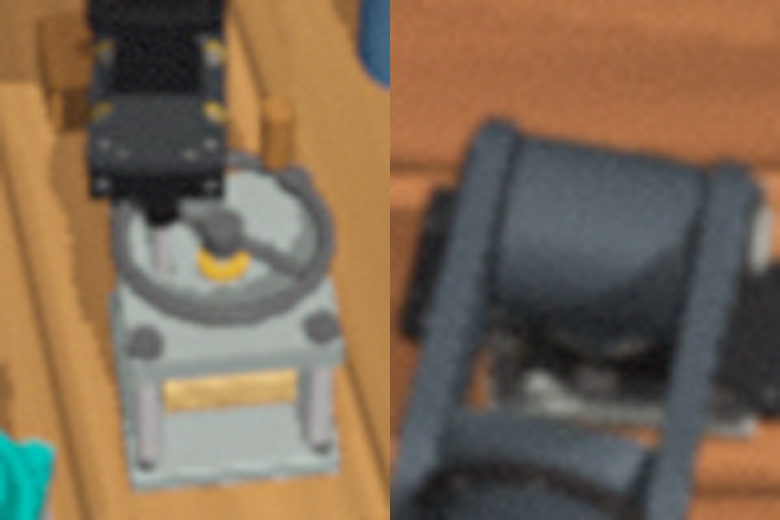

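```bash
python3 - <<'E'
from h import *
np.set_printoptions(precision=1,suppress=True)
for n,p in dict(bodyfront=[.5375,.018,.247],bodyfront95=[.595,.018,.247],knobtop=[.5,.0175,.205],knobbot=[.512,.0175,.173],shankbot=[.5,.0175,.125],tip=[.4995,.018,.177]).items():
    q=proj("side",p); print(n,q,"crop",(q-[290,140])*5.2)
for t in("pin_grip","pin"):
    print(t,[(round(d["conf"],2),[int(v) for v in d["rect"]]) for d in arm.silhouettes("side",t)])
s=arm.get_state();print(s["width"],s["grip_force"])
E
```

```text
bodyfront [332.6 161.6] crop [221.3 112.5]
bodyfront95 [351.5 158.6] crop [320.   96.6]
knobtop [320.2 173.3] crop [157.2 173.1]
knobbot [324.2 179.6] crop [177.7 206.1]
shankbot [320.5 190.4] crop [158.3 261.9]
tip [320.1 179.3] crop [156.6 204.5]
pin_grip [(0.43, [317, 177, 326, 187])]
pin []
0.008540291122642719 0.0
```

```bash
python3 -m inch '{"linear":[[0,0,0],[0,0,0],[0,0,0],[0,0,-40],[0,0,-80],[0,0,-120],[10,45,-120],[20,90,-120],[33,146,-120],[33,146,-120]],"spin":[0,0,0,0,0,0,0,0,0,0],"gripper":[60,60,60,60,60,60,60,60,60,60]}' 20; python3 - <<'E'
from h import *
im=arm.capture("side"); im2=arm.capture("top"); s=arm.get_state();print(s["width"])
for c in("side","top"): print([(round(d["conf"],2),d["rect"]) for d in arm.silhouettes(c,"pin_grip")])
cv2.imwrite("pics/s4.png",np.hstack([cv2.resize(im[110:230,270:360],(390,520),interpolation=cv2.INTER_CUBIC),cv2.resize(im2[150:230,280:340],(390,520),interpolation=cv2.INTER_CUBIC)]))
E
```

```text
time: 5.95
tcp_pos: [0.4991, 0.1723, 0.2973]
ee_rot: [0.11, 0.994, 0.001, -0.0]
contact_force: [-1.1, -0.7, -0.2]
width: 0.0521
grip_force: 0.0
0.05223041493364317
[(0.58, [316.2, 173.0, 326.2, 187.0]), (0.41, [295.3, 143.2, 318.1, 166.6])]
[(0.44, [316.2, 198.1, 318.9, 206.1])]
```

View pics/s4.png

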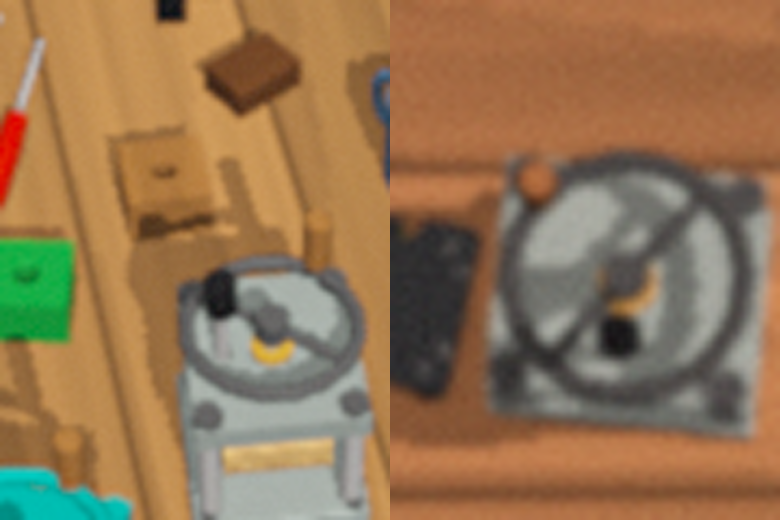

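```bash
python3 - <<'E'
from h import *
np.set_printoptions(precision=4,suppress=True)
s=arm.get_state();p=s["tcp_pos"];print(p,proj("side",p),proj("side",p+[0,.03,0]),proj("side",p-[0,.03,0]))
# triangulate knob top
print(at("top",(315.1,201.8),.205),at("side",(270+221/4.33,110+285/4.33),.205))
im=arm.capture("side"); cv2.imwrite("pics/s5.png",cv2.resize(im[40:200,250:410],(600,600),interpolation=cv2.INTER_CUBIC))
E
```

```text
[0.4998 0.1669 0.2969] [309.6909 117.0444] [307.7867 110.5263] [311.6402 123.7168]
[0.4962 0.0164 0.205 ] [0.5003 0.0072 0.205 ]
```

View pics/s5.png

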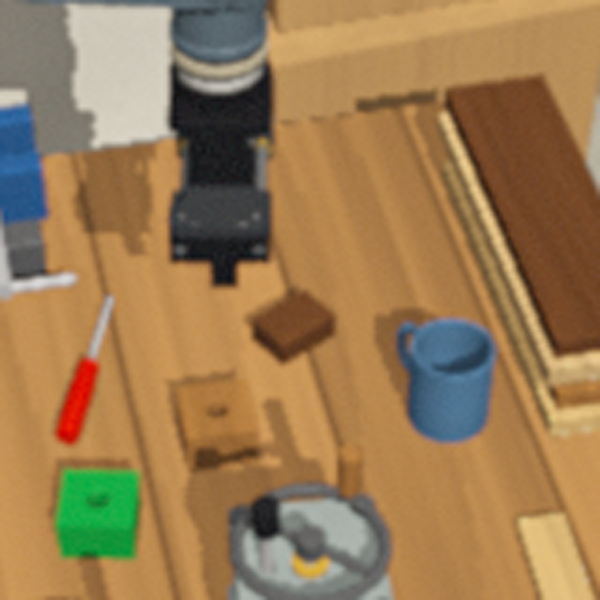

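```bash
python3 - <<'E'
from h import *
np.set_printoptions(precision=1,suppress=True)
s=arm.get_state();p=s["tcp_pos"]; y=np.array([.2229,.9748,0])
for l,h in((-.095,.070),(-.0375,.07),(-.0415,0),(-.026,0),(-.0585,.02),(0,0)):
    for dz in(0,.02): 
        q=p+l*y+[0,0,h+dz]; a=proj("side",q); print(l,h,dz,"side",a,"crop5",(a-[250,40])*3.75,"top",proj("top",q))
K,R,t=cam("side");print(-R.T@t); K,R,t=cam("top");print(-R.T@t)
E
```

```text
-0.095 0.07 0 side [308.2 121.6] crop5 [218.2 305.8] top [294.7 201.3]
-0.095 0.07 0.02 side [308.  116.2] crop5 [217.4 285.8] top [294.3 200.4]
-0.0375 0.07 0 side [308.8 107.8] crop5 [220.5 254.4] top [275.8 197.1]
-0.0375 0.07 0.02 side [308.6 102.5] crop5 [219.8 234.3] top [275.1 196.2]
-0.0415 0 0 side [309.4 126.6] crop5 [222.6 324.9] top [279.2 200.3]
-0.0415 0 0.02 side [309.2 121.7] crop5 [222.  306.2] top [278.6 199.5]
-0.026 0 0 side [309.5 123. ] crop5 [223.2 311.4] top [274.3 199.2]
-0.026 0 0.02 side [309.3 118.1] crop5 [222.5 292.7] top [273.7 198.4]
-0.0585 0.02 0 side [309.  125.6] crop5 [221.3 321.2] top [284.  200.7]
-0.0585 0.02 0.02 side [308.8 120.6] crop5 [220.7 302.2] top [283.5 199.9]
0 0 0 side [309.8 117.1] crop5 [224.1 289.2] top [266.1 197.4]
0 0 0.02 side [309.6 112.1] crop5 [223.5 270.5] top [265.4 196.5]
[ 0.3 -1.   1.4]
[ 0.3 -0.   1.9]
```

The pin is untouched: knob at px (315,202) top and (321,174) side. Seen in the side view, the fingertips (px 310,116) and the body's lower edge both sit about 40 mm higher than the reported TCP height implies. That also explains why the fingers shut above the knob. I'll go in again, lower, and test with a guarded close.

```bash
python3 -m inch '{"linear":[[-16,-70,0],[-33,-146,0],[-33,-146,0],[-33,-146,0],[-33,-146,0],[-33,-146,40],[-33,-146,80],[-33,-146,110],[-33,-146,125],[-33,-146,140],[-33,-146,150],[-33,-146,150],[-33,-146,150]],"spin":[0,0,0,0,0,0,0,0,0,0,0,0,0],"gripper":[60,60,60,60,60,60,60,60,60,60,60,60,60]}' 20; python3 - <<'E'
from h import *
im=arm.capture("side"); cv2.imwrite("pics/s6.png",cv2.resize(im[130:230,280:380],(600,600),interpolation=cv2.INTER_CUBIC))
E
```

```text
time: 7.5
tcp_pos: [0.4999, 0.0184, 0.1475]
ee_rot: [0.112, 0.994, 0.0, 0.0]
contact_force: [-0.5, 0.2, 0.4]
width: 0.0521
grip_force: 0.0
```

View pics/s6.png

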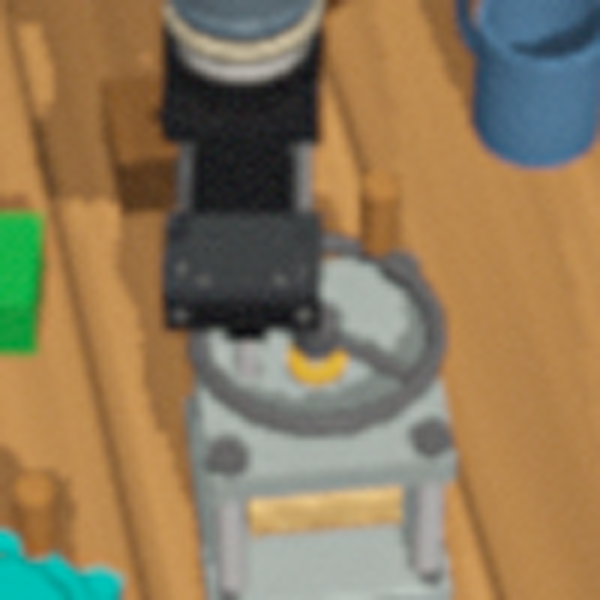

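Knob is mostly hidden behind the body front (crop 245,330), shank below it. Test close.

```bash
python3 -m inch '{"linear":[[0,0,0],[0,0,0],[0,0,0],[0,0,0],[0,0,0],[0,0,0]],"spin":[0,0,0,0,0,0],"gripper":[18,18,18,18,18,18]}' 20
```

```text
time: 8.15
tcp_pos: [0.4997, 0.0179, 0.1473]
ee_rot: [0.112, 0.994, -0.0, 0.0]
contact_force: [-0.5, 0.6, 1.7]
width: 0.0235
grip_force: 20.0
```

Knob gripped (23.5 mm, 20 N). Drawing it up.

```bash
python3 -m inch '{"linear":[[0,0,-4],[0,0,-8],[0,0,-14],[0,0,-20],[0,0,-30],[0,0,-40],[0,0,-55],[0,0,-70],[0,0,-90],[0,0,-110],[0,0,-130],[0,0,-130],[0,0,-130]],"spin":[0,0,0,0,0,0,0,0,0,0,0,0,0],"gripper":[10,10,10,10,10,10,10,10,10,10,10,10,10]}' 25; python3 - <<'E'
from h import *
im=arm.capture("side"); cv2.imwrite("pics/s7.png",cv2.resize(im[90:240,250:400],(600,600),interpolation=cv2.INTER_CUBIC))
print(arm.get_state()["tcp_pos"])
E
```

```text
time: 9.45
tcp_pos: [0.4995, 0.0181, 0.2774]
ee_rot: [0.112, 0.994, -0.0, 0.0]
contact_force: [0.1, -0.7, -1.8]
width: 0.0234
grip_force: 25.0
[0.4988673  0.01820482 0.27662243]
```

View pics/s7.png

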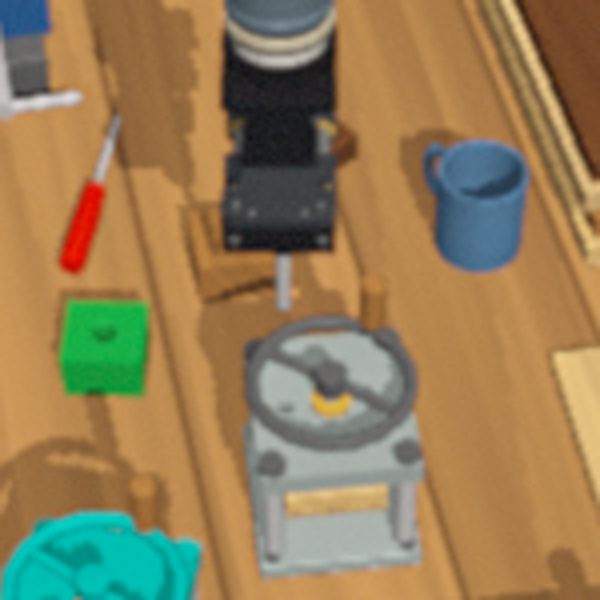

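```bash
python3 - <<'E'
from h import *
from scipy.optimize import least_squares
np.set_printoptions(precision=4,suppress=True)
print("foot pred",proj("side",[.4995,.018,.2395]),"obs 320.9,167")
for n,(u,v) in dict(top=(242,205),side=(308,149)).items():
    im=cv2.imread(f"pics/{n}0.png"); g=cv2.GaussianBlur(cv2.cvtColor(im,6).astype(np.float32),(0,0),.7)
    w=g[v-7:v+8,u-8:u+9]; yy,xx=np.mgrid[v-7:v+8,u-8:u+9]
    m=(np.hypot(xx-u,yy-v)<4.5); bg=np.median(w[m]); d=np.clip(bg-12-w,0,None)*m
    c=((d*xx).sum()/d.sum(),(d*yy).sum()/d.sum()); print(n,c,at(n,c,.045))
# block outline from top networks: outline of silhouette fit with a box 70x70x45
E
python3 - <<'E'
from h import *
from scipy.spatial import ConvexHull
from scipy.optimize import minimize
im=arm.capture("top")
ds=[d for d in arm.silhouettes("top","park_hole")]
for d in ds: print(round(d["conf"],2),d["rect"])
d=min(ds,key=lambda d:abs(d["rect"][0]-233)+abs(d["rect"][1]-194)); M=d["region"].astype(np.uint8)
def f(p,up=8):
    c,s=np.cos(p[2])*.035,np.sin(p[2])*.035
    pts=[proj("top",[p[0]+a*c-b*s,p[1]+a*s+b*c,z]) for a in(-1,1) for b in(-1,1) for z in(0,.045)]
    h=cv2.convexHull(((np.array(pts)-[220,180])*8+3.5).astype(np.float32)).astype(np.int32)
    B=np.zeros((400,400),np.uint8);cv2.fillPoly(B,[h],1); R=cv2.resize(M[180:230,220:270],(400,400),interpolation=0)
    return (B^R).sum()/64
r=min((minimize(f,[.507,.28,a],method="Nelder-Mead",options=dict(initial_simplex=[[.507,.28,a],[.515,.28,a],[.507,.29,a],[.507,.28,a+.2]])) for a in(-.2,0,.2)),key=lambda r:r.fun); print(r.x,r.fun,M.sum())
E
```

```text
foot pred [319.9166 165.4058] obs 320.9,167
top (np.float64(241.26190721676969), np.float64(204.1381117642223)) [0.5086 0.2847 0.045 ]
side (np.float64(307.8732380038585), np.float64(149.43765055838855)) [0.5085 0.2758 0.045 ]
0.75 [253.2, 230.6, 274.0, 254.9]
0.69 [232.8, 196.6, 254.6, 217.0]
0.66 [223.3, 269.2, 248.4, 295.3]
[ 0.50673317  0.28445068 -0.02498138] 19.171875 433
```

```bash
python3 -m inch '{"linear":[[9,45,0],[18,90,0],[27,138,0],[36,185,0],[45,230,0],[51,262,0],[51,262,0],[51,262,0],[51,262,40],[51,262,80],[51,262,120],[51,262,150],[51,262,170],[51,262,170],[51,262,170]],"spin":[0,0,0,0,0,0,0,0,0,0,0,0,0,0,0],"gripper":[10,10,10,10,10,10,10,10,10,10,10,10,10,10,10]}' 25; python3 - <<'E'
from h import *
im=arm.capture("side"); cv2.imwrite("pics/s8.png",cv2.resize(im[110:190,270:350],(600,600),interpolation=cv2.INTER_CUBIC))
p=arm.get_state()["tcp_pos"]; print(p,proj("side",p-[0,0,.037]),proj("side",[.5085,.2845,.045]))
E
```

```text
time: 11.1
tcp_pos: [0.5085, 0.2837, 0.1072]
ee_rot: [0.113, 0.994, -0.0, -0.0]
contact_force: [0.8, -0.1, -1.4]
width: 0.0229
grip_force: 25.0
[0.509303   0.28423146 0.10809453] [307.42167989 142.5192336 ] [307.39126235 147.72132011]
```

View pics/s8.png

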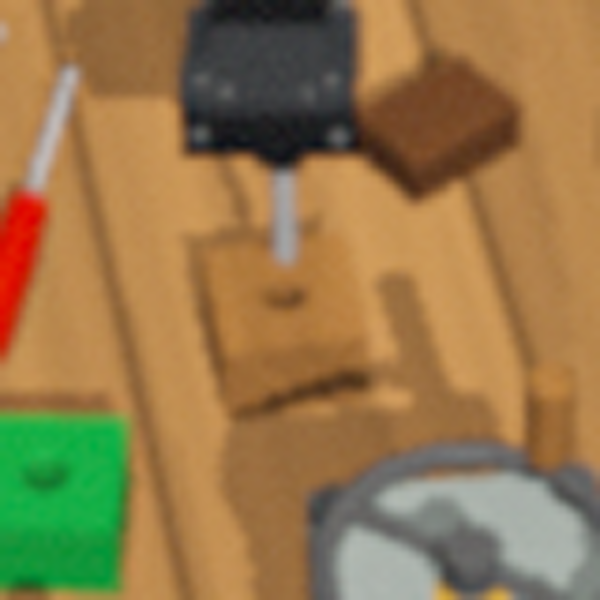

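Foot is at crop (285,258) and the hole at (284,296). The columns match, and the vertical gap is the 25 mm expected. Lowering in.

```bash
python3 -m inch '{"linear":[[0,0,8],[0,0,16],[0,0,24],[0,0,30],[0,0,36],[0,0,42],[0,0,42]],"spin":[0,0,0,0,0,0,0],"gripper":[10,10,10,10,10,10,10]}' 25
```

```text
time: 11.85
tcp_pos: [0.5075, 0.2846, 0.0641]
ee_rot: [0.112, 0.994, -0.0, -0.001]
contact_force: [0.1, -1.4, -1.0]
width: 0.0235
grip_force: 25.0
```

```bash
python3 -m inch '{"linear":[[0,0,4],[0,0,7],[0,0,10],[0,0,12],[0,0,14],[0,0,14]],"spin":[0,0,0,0,0,0],"gripper":[10,10,10,10,10,10]}' 25
```

```text
time: 12.45
tcp_pos: [0.5081, 0.2848, 0.0509]
ee_rot: [0.112, 0.994, -0.0, -0.0]
contact_force: [-0.4, 0.1, -0.7]
width: 0.023
grip_force: 25.0
```

```bash
python3 -m inch '{"linear":[[0,0,0],[0,0,0],[0,0,0],[0,0,0],[0,0,-25],[0,0,-65],[0,0,-115],[0,0,-160],[0,0,-200],[0,0,-200],[0,0,-200]],"spin":[0,0,0,0,0,0,0,0,0,0,0],"gripper":[55,55,55,55,55,55,55,55,55,55,55]}' 20; python3 - <<'E'
from h import *
arm.capture("side"); arm.capture("top")
for c in("side","top"):
  for t in("pin_grip","pin"): print(c,t,[(round(d["conf"],2),d["rect"]) for d in arm.silhouettes(c,t)])
for z in(.013,.045,.076,.108): print(z,proj("side",[.508,.2845,z]),proj("top",[.508,.2845,z]))
E
```

```text
time: 13.55
tcp_pos: [0.5086, 0.285, 0.2523]
ee_rot: [0.112, 0.994, 0.001, 0.001]
contact_force: [-0.5, 0.4, -0.3]
width: 0.0476
grip_force: 0.0
side pin_grip []
side pin [(0.56, [305.1, 136.1, 312.2, 148.1]), (0.28, [311.0, 159.3, 355.3, 237.4])]
top pin_grip []
top pin []
0.013 [307.50481685 153.99007244] [242.7441179  205.28863863]
0.045 [307.25286331 147.74299556] [241.32297453 204.29153391]
0.076 [307.00221148 141.52819395] [239.8983114  203.29195965]
0.108 [306.73641102 134.9377888 ] [238.37557054 202.22357194]
```

```bash
python3 - <<'E'
from h import *
from scipy.optimize import minimize
np.set_printoptions(precision=4,suppress=True)
a=np.linspace(0,2*np.pi,180,endpoint=False)
for n,f in(("top","pics/top0.png"),("side","pics/side0.png"),("top",None)):
    im=cv2.imread(f) if f else arm.capture("top")
    g=cv2.GaussianBlur(cv2.cvtColor(im,6).astype(np.float32),(0,0),1.2); K,R,t=cam(n)
    def c(p):
        P=np.c_[p[0]+.062*np.cos(a),p[1]+.062*np.sin(a),0*a+.152]
        q=(P@R.T+t)@K.T; q=(q[:,:2]/q[:,2:]).astype(np.float32)
        return float(cv2.remap(g,q[:,:1],q[:,1:],1).mean())
    gr=[(c((x,y)),x,y) for x in np.arange(.52,.551,.001) for y in np.arange(0,.026,.001)]
    b=min(gr); print(n,b, minimize(c,b[1:],method="Nelder-Mead",options=dict(initial_simplex=[b[1:],(b[1]+.002,b[2]),(b[1],b[2]+.002)])).x)
    # handle: orange blob near expected
    h=cv2.cvtColor(im,cv2.COLOR_BGR2HSV); u,v=proj(n,[.579,.0565,.195]).round().astype(int)
    yy,xx=np.mgrid[v-8:v+9,u-6:u+7]; lab=cv2.cvtColor(im,cv2.COLOR_BGR2LAB).astype(float)[v-8:v+9,u-6:u+7]
    print((lab[...,1]-128).astype(int)[:, :].tolist() if f is None else "")
E
```

```text
top (82.55813598632812, np.float64(0.536), np.float64(0.015)) [0.5357 0.0151]

side (98.1543197631836, np.float64(0.534), np.float64(0.011)) [0.5342 0.0112]

top (87.5629653930664, np.float64(0.536), np.float64(0.015)) [0.5355 0.0152]
[[20, 21, 21, 21, 20, 20, 21, 20, 21, 21, 21, 20, 21], [20, 22, 22, 20, 20, 21, 20, 21, 20, 20, 21, 20, 20], [22, 23, 19, 21, 21, 21, 21, 20, 19, 21, 20, 20, 20], [21, 20, 20, 20, 20, 19, 20, 20, 19, 20, 20, 20, 20], [20, 16, 16, 18, 17, 16, 17, 16, 17, 18, 19, 19, 18], [16, 10, 9, 9, 13, 17, 16, 12, 13, 11, 13, 13, 12], [11, 6, 7, 11, 18, 21, 19, 14, 6, 6, 5, 6, 2], [12, 8, 9, 17, 23, 24, 22, 18, 9, 2, 2, 3, 1], [15, 8, 12, 21, 24, 23, 24, 21, 14, 4, 2, 1, 0], [14, 6, 11, 20, 22, 23, 22, 21, 15, 4, 0, -1, -1], [10, 2, 4, 14, 21, 22, 22, 19, 12, 3, -2, -1, -2], [5, 1, 0, 6, 13, 18, 18, 13, 5, 0, -3, -3, -3], [3, -1, -2, 1, 5, 12, 9, 6, 0, -2, -3, -3, -2], [4, -2, -1, 2, 2, 3, 2, 0, -1, -2, -1, -2, -3], [2, -1, -1, 1, 2, -1, -2, -1, -2, -2, -1, -2, -3], [3, -1, 0, 1, 0, -1, -3, -2, -2, -1, -2, -2, -2], [2, 1, 1, 0, 0, -2, -2, -2, -2, -2, -2, -3, -2]]
```

The pin stands in the block. Fitted wheel centre is (0.5356, 0.0151), which agrees with the pin's position, and the handle is at about (0.578, 0.060), or 47°. Approaching the handle.

```bash
python3 -m inch '{"linear":[[-25,-45,0],[-55,-90,0],[-80,-135,0],[-105,-180,0],[-118,-204,0],[-118,-204,0],[-118,-204,0],[-118,-204,30],[-118,-204,60],[-118,-204,80],[-118,-204,95],[-118,-204,105],[-118,-204,114],[-118,-204,114]],"spin":[0,0,0,0,0,0,0,0,0,0,0,0,0,0],"gripper":[70,70,70,70,70,70,70,70,70,70,70,70,70,70]}' 20
```

```text
time: 15.3
tcp_pos: [0.5769, 0.0605, 0.1362]
ee_rot: [0.112, 0.994, 0.0, -0.001]
contact_force: [0.5, 1.0, -0.5]
width: 0.0608
grip_force: 0.0
```

```bash
python3 -m inch '{"linear":[[0,0,0],[0,0,0],[0,0,0],[0,0,0],[0,0,0],[0,0,0],[0,0,0],[0,0,0]],"spin":[0,0,0,0,0,0,0,0],"gripper":[40,25,15,10,10,10,10,10]}' 5
```

```text
time: 16.1
tcp_pos: [0.5775, 0.0594, 0.1371]
ee_rot: [0.112, 0.994, -0.0, -0.0]
contact_force: [-2.1, -1.9, 0.1]
width: 0.0207
grip_force: 5.0
```

```bash
cat > rows.py <<'E'
import numpy as np,sys
a0,r=float(sys.argv[1]),float(sys.argv[2]); e=[float(v) for v in sys.argv[3].split(",")]  # start angle, radius, correction xy mm
ths=[float(v) for v in sys.argv[4].split(",")]; a=np.radians(a0)
for k,t in enumerate(ths):
    b=np.radians(a0-t); d=r*np.array([np.cos(b)-np.cos(a),np.sin(b)-np.sin(a)])+np.array(e)*min(1,(k+1)/4)
    print("[%.1f,%.1f,0]"%(-.97484*d[0]+.22292*d[1],.22292*d[0]+.97484*d[1]),end=",")
print()
E
python3 rows.py 47 62 0,0 4,8,12,16,20,24,28
```

```text
[-3.7,-2.3,0],[-7.2,-4.9,0],[-10.5,-7.6,0],[-13.6,-10.7,0],[-16.5,-13.9,0],[-19.1,-17.3,0],[-21.5,-20.9,0],
```

```bash
python3 -m inch '{"linear":[[0,0,0],[-3.7,-2.3,0],[-7.2,-4.9,0],[-10.5,-7.6,0],[-13.6,-10.7,0],[-16.5,-13.9,0],[-16.5,-13.9,0]],"spin":[0,0,0,0,0,0,0],"gripper":[10,10,10,10,10,10,10]}' 30; python3 rows.py 27 62 0,0 4,8,12,16,20,24
```

```text
time: 16.8
tcp_pos: [0.5911, 0.0416, 0.137]
ee_rot: [0.112, 0.994, -0.0, 0.0]
contact_force: [-1.6, -2.9, -0.2]
width: 0.0201
grip_force: 30.0
[-2.7,-3.4,0],[-5.1,-7.0,0],[-7.2,-10.8,0],[-9.1,-14.7,0],[-10.7,-18.7,0],[-12.1,-22.8,0],
```

```bash
python3 -m inch '{"linear":[[-2.7,-3.4,0],[-5.1,-7.0,0],[-7.2,-10.8,0],[-9.1,-14.7,0],[-10.7,-18.7,0],[-10.7,-18.7,0]],"spin":[0,0,0,0,0,0],"gripper":[10,10,10,10,10,10]}' 30; python3 rows.py 7 62 0,0 4,8,12,16,20,24
```

```text
time: 17.4
tcp_pos: [0.5973, 0.021, 0.1372]
ee_rot: [0.112, 0.994, -0.0, 0.0]
contact_force: [-0.7, -1.1, 0.7]
width: 0.02
grip_force: 30.0
[-1.3,-4.1,0],[-2.4,-8.3,0],[-3.1,-12.6,0],[-3.6,-16.9,0],[-3.7,-21.2,0],[-3.5,-25.5,0],
```

```bash
python3 -m inch '{"linear":[[-1.3,-4.1,0],[-2.4,-8.3,0],[-3.1,-12.6,0],[-3.6,-16.9,0],[-3.6,-16.9,0]],"spin":[0,0,0,0,0],"gripper":[10,10,10,10,10]}' 30; python3 rows.py -9 62 0,0 4,8,12,16; python3 rows.py -25 62 0,0 4,8,12,16
```

```text
time: 17.9
tcp_pos: [0.5969, 0.0037, 0.1372]
ee_rot: [0.112, 0.994, -0.0, 0.0]
contact_force: [-2.2, -0.4, 0.9]
width: 0.0204
grip_force: 30.0
[-0.1,-4.3,0],[0.0,-8.6,0],[0.5,-13.0,0],[1.2,-17.2,0],
[1.1,-4.2,0],[2.4,-8.3,0],[4.0,-12.3,0],[5.9,-16.2,0],
```

```bash
python3 -m inch '{"linear":[[0.2,-4.3,0],[0.7,-8.6,0],[1.6,-12.9,0],[2.7,-17.0,0],[2.7,-17.0,0]],"spin":[0,0,0,0,0],"gripper":[10,10,10,10,10]}' 30; python3 rows.py -9 62 0,0 4,8,12,16;python3 rows.py -41 62 0,0 4,8,12,16
```

```text
time: 18.4
tcp_pos: [0.5913, -0.0126, 0.1376]
ee_rot: [0.112, 0.994, -0.001, 0.001]
contact_force: [1.7, -0.5, 0.6]
width: 0.0201
grip_force: 30.0
[-0.1,-4.3,0],[0.0,-8.6,0],[0.5,-13.0,0],[1.2,-17.2,0],
[2.2,-3.7,0],[4.6,-7.3,0],[7.3,-10.7,0],[10.2,-13.9,0],
```

```bash
python3 -m inch '{"linear":[[0.7,-4.2,0],[1.6,-8.4,0],[2.8,-12.5,0],[4.4,-16.4,0],[4.4,-16.4,0]],"spin":[0,0,0,0,0],"gripper":[10,10,10,10,10]}' 30; python3 rows.py -57 62 0,0 4,8,12,16
```

```text
time: 18.9
tcp_pos: [0.582, -0.0272, 0.1374]
ee_rot: [0.112, 0.994, -0.0, -0.0]
contact_force: [-0.0, -1.6, 2.4]
width: 0.0201
grip_force: 30.0
[3.1,-3.0,0],[6.4,-5.8,0],[9.9,-8.3,0],[13.6,-10.6,0],
```

```bash
python3 -m inch '{"linear":[[2.2,-3.7,0],[4.6,-7.3,0],[7.3,-10.7,0],[10.2,-13.9,0],[10.2,-13.9,0]],"spin":[0,0,0,0,0],"gripper":[10,10,10,10,10]}' 30; python3 rows.py -73 62 0,0 4,8,12,16
```

```text
time: 19.4
tcp_pos: [0.5689, -0.0385, 0.1374]
ee_rot: [0.112, 0.994, -0.0, -0.0]
contact_force: [1.9, -2.9, 4.5]
width: 0.0201
grip_force: 30.0
[3.8,-2.0,0],[7.8,-3.8,0],[11.9,-5.2,0],[16.0,-6.4,0],
```

```bash
python3 -m inch '{"linear":[[3.1,-3.0,0],[6.4,-5.8,0],[9.9,-8.3,0],[13.6,-10.6,0],[13.6,-10.6,0]],"spin":[0,0,0,0,0],"gripper":[10,10,10,10,10]}' 30; python3 rows.py -89 62 0,0 4,8,12,16
```

```text
time: 19.9
tcp_pos: [0.553, -0.0457, 0.1374]
ee_rot: [0.112, 0.994, -0.001, -0.0]
contact_force: [0.4, -3.8, 5.0]
width: 0.0198
grip_force: 30.0
[4.2,-0.9,0],[8.5,-1.5,0],[12.8,-1.8,0],[17.2,-1.8,0],
```

```bash
python3 -m inch '{"linear":[[3.8,-2.1,0],[7.8,-4.0,0],[11.9,-5.5,0],[16.0,-6.7,0],[16.0,-6.7,0]],"spin":[0,0,0,0,0],"gripper":[10,10,10,10,10]}' 30; python3 rows.py -105 62 0,0 4,8,12,16
```

```text
time: 20.4
tcp_pos: [0.5351, -0.0484, 0.1373]
ee_rot: [0.112, 0.994, -0.0, -0.001]
contact_force: [0.1, -4.0, 6.5]
width: 0.0202
grip_force: 30.0
[4.3,0.3,0],[8.6,0.9,0],[12.8,1.8,0],[17.0,3.0,0],
```

```bash
python3 -m inch '{"linear":[[4.2,-1.1,-0.3],[8.5,-1.8,-0.5],[12.8,-2.1,-0.5],[17.1,-2.1,-0.5],[17.1,-2.1,-0.5]],"spin":[0,0,0,0,0],"gripper":[10,10,10,10,10]}' 30; python3 rows.py -121 62 0,0 4,8,12,16
```

```text
time: 20.9
tcp_pos: [0.5238, -0.0471, 0.138]
ee_rot: [0.112, 0.994, -0.0, 0.005]
contact_force: [8.8, -3.0, -2.9]
width: 0.0201
grip_force: 30.0
[4.1,1.5,0],[8.0,3.3,0],[11.8,5.3,0],[15.5,7.6,0],
```

Resistance of about 9 N has appeared. Small step to see whether the screw is turning.

```bash
python3 -m inch '{"linear":[[4.3,0.3,0],[4.3,0.3,0]],"spin":[0,0],"gripper":[10,10]}' 30; python3 -c "
from plant import arm;import numpy as np
s=arm.get_state();p=s['tcp_pos'];print(p,s['contact_force'],np.degrees(np.arctan2(p[1]-.0151,p[0]-.5356)))"
```

```text
time: 21.1
tcp_pos: [0.5199, -0.0462, 0.138]
ee_rot: [0.112, 0.994, -0.001, 0.005]
contact_force: [9.3, -3.7, -2.2]
width: 0.0202
grip_force: 30.0
[ 0.51992933 -0.0461998   0.13804414] [ 9.29283966 -3.67418244 -2.20387548] -104.33996415067304
```

Force is steady at about 9.5 N and the TCP follows, so the screw is turning. Onset lies between -90.5° and -100.7°, best estimate -96°. I'll carry on to come back to about -96° one turn later.

```bash
python3 rows.py -109 62 0,0 5,10,15,20,25,30,35,40; python3 rows.py -149 62 0,0 5,10,15,20,25,30,35,40;python3 rows.py -189 62 0,0 5,10,15,20,25,30,35,40,45,50; python3 rows.py -239 62 0,0 5,10,15,20,25,30,35,40,45,50
```

```text
[5.3,0.8,0],[10.6,2.1,0],[15.7,3.8,0],[20.7,6.0,0],[25.4,8.6,0],[29.9,11.6,0],[34.2,14.9,0],[38.1,18.7,0],
[3.6,4.1,0],[6.8,8.4,0],[9.6,13.0,0],[12.0,17.9,0],[14.0,22.9,0],[15.5,28.1,0],[16.6,33.4,0],[17.2,38.8,0],
[0.1,5.4,0],[-0.2,10.8,0],[-1.0,16.2,0],[-2.3,21.4,0],[-4.0,26.5,0],[-6.2,31.5,0],[-8.8,36.2,0],[-11.8,40.7,0],[-15.2,45.0,0],[-18.9,48.9,0],
[-4.1,3.6,0],[-8.4,6.8,0],[-13.0,9.6,0],[-17.9,12.0,0],[-22.9,14.0,0],[-28.1,15.5,0],[-33.4,16.6,0],[-38.8,17.2,0],[-44.2,17.3,0],[-49.6,17.0,0],
```

```bash
python3 -m inch '{"linear":[[5.3,0.8,0],[10.6,2.1,0],[15.7,3.8,0],[20.7,6.0,0],[25.4,8.6,0],[29.9,11.6,0],[34.2,14.9,0],[38.1,18.7,0]],"spin":[0,0,0,0,0,0,0,0],"gripper":[10,10,10,10,10,10,10,10]}' 30
```

```text
time: 21.9
tcp_pos: [0.4844, -0.0214, 0.1378]
ee_rot: [0.111, 0.994, -0.003, 0.003]
contact_force: [3.1, -10.8, 0.1]
width: 0.0201
grip_force: 30.0
```

```bash
python3 -m inch '{"linear":[[3.6,4.1,0],[6.8,8.4,0],[9.6,13.0,0],[12.0,17.9,0],[14.0,22.9,0],[15.5,28.1,0],[16.6,33.4,0],[17.2,38.8,0]],"spin":[0,0,0,0,0,0,0,0],"gripper":[10,10,10,10,10,10,10,10]}' 30
```

```text
time: 22.7
tcp_pos: [0.4731, 0.021, 0.1371]
ee_rot: [0.111, 0.994, -0.003, -0.001]
contact_force: [0.7, -11.0, 1.0]
width: 0.02
grip_force: 30.0
```

```bash
python3 -m inch '{"linear":[[0.1,5.4,0],[-0.2,10.8,0],[-1.0,16.2,0],[-2.3,21.4,0],[-4.0,26.5,0],[-6.2,31.5,0],[-8.8,36.2,0],[-11.8,40.7,0],[-15.2,45.0,0],[-18.9,48.9,0]],"spin":[0,0,0,0,0,0,0,0,0,0],"gripper":[10,10,10,10,10,10,10,10,10,10]}' 30
```

```text
time: 23.7
tcp_pos: [0.4977, 0.0645, 0.1363]
ee_rot: [0.111, 0.994, -0.003, -0.006]
contact_force: [-5.1, -10.4, 5.3]
width: 0.0201
grip_force: 30.0
```

```bash
python3 -m inch '{"linear":[[-4.1,3.5,-0.3],[-8.4,6.6,-0.5],[-13.0,9.3,-0.5],[-17.9,11.7,-0.5],[-22.9,13.7,-0.5],[-28.1,15.2,-0.5],[-33.4,16.3,-0.5],[-38.8,16.9,-0.5],[-44.2,17.0,-0.5],[-49.6,16.7,-0.5]],"spin":[0,0,0,0,0,0,0,0,0,0],"gripper":[10,10,10,10,10,10,10,10,10,10]}' 30;python3 rows.py -289 62 0,0 5,10,15,20,25,30,35,40,45,50; python3 rows.py -339 62 0,0 5,10,15,20,25,30,35,40,45,50
```

```text
time: 24.7
tcp_pos: [0.5456, 0.075, 0.1364]
ee_rot: [0.112, 0.994, 0.001, -0.01]
contact_force: [-10.5, 4.3, 10.4]
width: 0.0201
grip_force: 30.0
[-5.3,-0.8,0],[-10.6,-2.1,0],[-15.7,-3.8,0],[-20.7,-6.0,0],[-25.4,-8.6,0],[-29.9,-11.6,0],[-34.2,-14.9,0],[-38.1,-18.7,0],[-41.7,-22.7,0],[-44.9,-27.1,0],
[-2.8,-4.6,0],[-5.2,-9.5,0],[-7.2,-14.5,0],[-8.7,-19.7,0],[-9.8,-25.0,0],[-10.4,-30.4,0],[-10.5,-35.8,0],[-10.2,-41.2,0],[-9.4,-46.5,0],[-8.1,-51.8,0],
```

```bash
python3 -m inch '{"linear":[[-5.3,-0.5,-0.5],[-10.6,-1.7,-1],[-15.7,-3.4,-1],[-20.7,-5.6,-1],[-25.4,-8.2,-1]],"spin":[0,0,0,0,0],"gripper":[10,10,10,10,10]}' 30;python3 rows.py -314 62 0,0 5,10,15,20,25
```

```text
time: 25.2
tcp_pos: [0.5704, 0.0642, 0.1371]
ee_rot: [0.113, 0.994, 0.004, -0.009]
contact_force: [-5.6, 9.4, 4.9]
width: 0.0204
grip_force: 30.0
[-4.5,-3.0,0],[-8.7,-6.4,0],[-12.6,-10.1,0],[-16.2,-14.2,0],[-19.4,-18.5,0],
```

```bash
python3 -m inch '{"linear":[[-4.6,-2.9,0],[-8.9,-6.2,0],[-12.9,-9.9,0],[-16.5,-14.0,0],[-19.7,-18.3,0]],"spin":[0,0,0,0,0],"gripper":[10,10,10,10,10]}' 30
```

```text
time: 25.7
tcp_pos: [0.5892, 0.0429, 0.1374]
ee_rot: [0.113, 0.994, 0.005, -0.005]
contact_force: [-0.0, 12.4, 2.4]
width: 0.0201
grip_force: 30.0
```

```bash
python3 -m inch '{"linear":[[-3.1,-4.4,0],[-5.6,-9.2,0],[-7.6,-14.2,0],[-9.1,-19.4,0],[-10.2,-24.7,0],[-10.8,-30.1,0]],"spin":[0,0,0,0,0,0],"gripper":[10,10,10,10,10,10]}' 30; python3 rows.py -369 62 0,0 5,10,15,20,25,30,35,40,45,50
```

```text
time: 26.3
tcp_pos: [0.5965, 0.0106, 0.1379]
ee_rot: [0.113, 0.994, 0.005, -0.001]
contact_force: [3.7, 11.4, 0.4]
width: 0.0204
grip_force: 30.0
[-0.1,-5.4,0],[0.2,-10.8,0],[1.0,-16.2,0],[2.3,-21.4,0],[4.0,-26.5,0],[6.2,-31.5,0],[8.8,-36.2,0],[11.8,-40.7,0],[15.2,-45.0,0],[18.9,-48.9,0],
```

```bash
python3 -m inch '{"linear":[[-0.2,-5.4,0],[0.0,-10.8,0],[0.8,-16.2,0],[2.1,-21.4,0],[3.8,-26.5,0],[6.0,-31.5,0],[8.6,-36.2,0],[11.6,-40.7,0]],"spin":[0,0,0,0,0,0,0,0],"gripper":[10,10,10,10,10,10,10,10]}' 30; python3 rows.py -409 62 0,0 5,10,15,20,25,30,35,40,45,50
```

```text
time: 27.1
tcp_pos: [0.5794, -0.0288, 0.1384]
ee_rot: [0.113, 0.994, 0.004, 0.002]
contact_force: [8.5, 6.8, -2.9]
width: 0.0204
grip_force: 30.0
[3.4,-4.2,0],[7.1,-8.1,0],[11.2,-11.7,0],[15.5,-14.9,0],[20.1,-17.7,0],[25.0,-20.1,0],[30.0,-22.1,0],[35.2,-23.6,0],[40.5,-24.7,0],[45.9,-25.3,0],
```

```bash
python3 -m inch '{"linear":[[3.4,-4.2,0],[7.1,-8.1,0],[11.2,-11.7,0],[15.5,-14.9,0],[20.1,-17.7,0],[25.0,-20.1,0],[30.0,-22.1,0],[35.2,-23.6,0],[35.2,-23.6,0]],"spin":[0,0,0,0,0,0,0,0,0],"gripper":[10,10,10,10,10,10,10,10,10]}' 30; python3 rows.py -449 62 0,0 5,9,13
```

```text
time: 28.0
tcp_pos: [0.5409, -0.0475, 0.1386]
ee_rot: [0.113, 0.994, 0.001, 0.004]
contact_force: [9.5, 0.0, -6.6]
width: 0.0202
grip_force: 30.0
[5.3,-1.1,0],[9.6,-1.6,0],[13.9,-1.8,0],
```

```bash
python3 -m inch '{"linear":[[4.3,-0.9,0],[8.6,-1.5,0],[11.6,-1.7,0],[11.6,-1.7,0]],"spin":[0,0,0,0],"gripper":[10,10,10,10]}' 30
```

```text
time: 28.4
tcp_pos: [0.5297, -0.0475, 0.1386]
ee_rot: [0.112, 0.994, -0.0, 0.004]
contact_force: [10.1, -3.1, -6.3]
width: 0.02
grip_force: 30.0
```

```bash
python3 -m inch '{"linear":[[-2,0,0],[-4,0,0],[-4,0,0],[-4,0,0],[-4,0,0],[-4,0,0],[-4,0,-20],[-4,0,-60],[-4,0,-100],[30,120,-120],[40,160,-120],[40,180,-120],[40,180,-120],[40,180,-120]],"spin":[0,0,0,0,0,0,0,0,0,0,0,0,0,0],"gripper":[10,10,10,60,60,60,60,60,60,60,60,60,60,60]}' 20; python3 - <<'E'
from h import *
im=arm.capture("top"); cv2.imwrite("pics/end.png",im); arm.capture("side")
a=cv2.cvtColor(im,cv2.COLOR_BGR2LAB).astype(float)[...,1]-128
g=a
best=[]
K,R,t=cam("top")
for ang in range(-180,180,3):
    b=np.radians(ang); q=[proj("top",[.5356+.062*np.cos(b)+i*.004,.0151+.062*np.sin(b)+j*.004,.2]) for i in(-1,0,1) for j in(-1,0,1)]
    best.append((np.mean([cv2.getRectSubPix(a.astype(np.float32),(1,1),tuple(map(float,p)))[0,0] for p in q]),ang))
print(sorted(best)[::-1][:10])
for c,t in(("side","pin"),("side","pin_grip"),("side","handle_mid"),("top","handle_mid")): print(c,t,[(round(d["conf"],2),d["rect"]) for d in arm.silhouettes(c,t)])
print(proj("side",[.5297,-.0475,.183]),arm.get_state()["contact_force"])
E
```

```text
time: 29.8
tcp_pos: [0.5256, 0.1421, 0.2593]
ee_rot: [0.109, 0.994, 0.001, -0.001]
contact_force: [-1.0, 0.0, 0.2]
width: 0.0521
grip_force: 0.0
[(np.float32(21.355122), -93), (np.float32(20.726196), -90), (np.float32(19.23529), -96), (np.float32(17.769411), 9), (np.float32(17.738039), 12), (np.float32(17.571415), -87), (np.float32(17.395239), 15), (np.float32(17.386168), 6), (np.float32(16.966286), -12), (np.float32(16.9031), -15)]
side pin [(0.64, [308.0, 133.6, 313.1, 149.5])]
side pin_grip [(0.65, [305.6, 136.5, 313.2, 151.6]), (0.46, [262.6, 136.0, 276.3, 159.0])]
side handle_mid [(0.52, [336.0, 189.7, 341.3, 199.1])]
top handle_mid []
[334.67983536 192.7329389 ] [ 0.61955102 -0.06884651 -0.08642781]
```

```bash
python3 -c "
from plant import arm
print(arm.hand_in())"
```

```text
the job is handed in; nothing more can be done
None
```

The job is handed in (no verdict came back): the pin stands in the wooden block, and the wheel was wound about one full turn past the slack (estimated 358° ± 8°) at under about 15 N, read between moves; the handle is released and the arm is clear, but I did not re-measure the bystanders.

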